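# Roll the idler roller home under the palm pad

## Task

Pick up the palm pad by its rib, lay its flat face on top of the idler roller and, pressing lightly (never more than about 20 N) and steadily, roll the roller along the rest, up over the sill and into its seat against the stop bar; do not push it from behind with the pad's edge, and never touch the ground roller with the gripper itself. Then lay the pad flat on the bare worktop, clear of the rest, let go of it, and leave everything else where it is.

Things in the scene. Friction and masses are not known exactly. Their poses are not given: they have to be found in the camera images.
- palm_pad: Palm float: plywood plate 150 (its x) x 64 (y) x 10 mm, black rubber underside; across its middle an upright wooden rib 18 mm thick (x), 60 mm long (y), from 10 up to 44 mm. About 0.25 kg. Origin: centre of the rubber underside; z points up through the rib. Symmetric end for end. Starts flat on the worktop, rib up, right of the rest. Grip it across the rib's 18 mm.
- idler_roller: Lying aluminium roller, diameter 40 mm, 90 mm long, plus a 10 mm thick, 10 mm long shaft stub at each end; about 0.32 kg. Origin: its middle, on the axis, which is its own y (x and z turn as it rolls). Starts on the flat part of the rest, axis within 0.08 rad of the rest's y, and rolls freely. Under a pad on top it advances half as far as the pad.
- roller_rest: Fixed grey plate 215 x 124 x 8 mm, on dark packing 0 to 16 mm high (differs each time). Origin: on the plate's underside, so 0 to 16 mm above the worktop; x = rolling direction (open end -0.080, rear of the stop bar +0.121, plate's end +0.135), y across, z up; floor under the roller at z = 0.008. x points roughly to the robot's right; the roller starts at x = -0.030 to 0.010.
- sill (a point): Middle of the top edge of the dark sill (112 mm wide): in the rest's frame x = 0.073, z = 0.011. The sill rises evenly from the floor at x = 0.045 by 3 mm to this edge, then drops straight back to the floor. Axes as those of the rest.
- seat (a point): Where the middle of the roller is when it lies home between sill and stop bar: rest's frame x = 0.085, y = 0, z = 0.028 (1.5 mm of play; its place along y is free). The stop bar's face stands at x = 0.105, its top 25 mm above the floor, lower than the roller's top. Axes as those of the rest.
- actuator: Bystander: black flap actuator 76 x 89 x 40 mm, behind the rest. Origin: centre of its underside.
- tape: Bystander: roll of green tape 88 x 96 x 18 mm, lying flat behind the pad's place. Origin: centre of its underside.
- fuse_relay: Bystander: black plug-in relay 28 x 28 x 40 mm, behind the rest. Origin: centre of its underside.
Not all that is in view belongs to the job. Of the things that look like the idler_roller, the larger one is meant.

How it is judged (in metres and radians):
On the way, in this order (a step that is already met when the one before it is completed fails the run):
1. the pad bears on top of the roller while the roller is still on the flat part (contact force between palm_pad and idler_roller above 0.8 N and z of palm_pad in the frame of roller_rest above 0.04 m and x of idler_roller in the frame of roller_rest below 0.042 m), for 0.1 s.
2. under the pad the roller climbs the sill (contact force between palm_pad and idler_roller above 0.3 N and x of idler_roller in the frame of roller_rest above 0.055 m and z of idler_roller in the frame of roller_rest above 0.0287 m), for 0.02 s.
3. the roller is down in its seat (x of idler_roller in the frame of seat above -0.004 m and z of idler_roller in the frame of roller_rest below 0.0295 m), for 0.2 s.
At the end, for the whole second after the job is handed in: The roller lies at rest in the seat between sill and stop bar, down on the floor (within 1.5 mm), within 4 mm of the stop, square to the rest within 0.06 rad and within 30 mm of its middle; the palm pad lies flat, rib up, at rest on the bare worktop, touching neither rest nor roller (all of step 3 and x of idler_roller in the frame of seat below 0.003 m and y of idler_roller in the frame of seat between -0.03 and 0.03 m and z of idler_roller in the frame of roller_rest above 0.026 m and angle between the y axis of idler_roller and the y axis of roller_rest, either way round below 0.06 rad and linear speed of each of idler_roller, palm_pad below 0.01 m/s and height (world z) of palm_pad between -0.004 and 0.004 m and angle between palm_pad's own z axis and vertical below 0.06 rad and contact force between palm_pad and roller_rest below 0.1 N and contact force between palm_pad and idler_roller below 0.1 N).
It fails at once if the pad presses the roller with more than 25 N (contact force between palm_pad and idler_roller above 25 N).
It fails at once if the robot itself touches the roller (contact force between any of the fingers, the arm and idler_roller above 0.3 N).
It fails at once if the roller is pushed from the side by the pad instead of rolled under its face (contact force between palm_pad and idler_roller above 1 N and z of palm_pad in the frame of roller_rest below 0.034 m).
It fails at once if a bystander is moved by more than 15 mm (distance of any of actuator, tape, fuse_relay from where it was at the start of the episode above 0.015 m).
It also fails if it takes over 72 s, if anything falls off the work surface, if the arm or the gripper's body presses on something with over 40 N, if the wrist force passes 120 N, or if a joint passes its speed limit or range.

## Robot

A 6-joint arm with a two-finger parallel gripper is mounted at the origin on a cart in front of the work surface, level with it; the furniture and walls round the work are solid. World frame = base frame: x ahead of the robot, y to its left, z up, the work surface at z = 0. Lengths are in m, angles in degrees, forces in N, time in s.
With the tool pointing down it reaches from about 0.4 to 0.825 m from the base axis. Payload 7 kg.
Tool frame: the origin (TCP) lies midway between the tips of the shut fingers; the grasp point (between the pads) lies ctrl.tcp_to_grasp behind it (ctrl.tcp_to_grasp is the distance from the TCP to the grasp point, in m); z points along the fingers, y is the line along which they close (so a half turn about z gives the same grasp; the last joint's range is limited). The gripper opens to 88 mm and grips with 3 to 60 N. Pads are 19 mm wide; open, the fingers measure 130 mm over their backs; the gripper's body (78 mm by 193 mm) begins 47 mm behind the grasp point.
Start: joints at [-57.004, 20.546, 0.682, 0, -70.136, -16.507], TCP at [0.192, -0.647, 0.227] pointing down, gripper open.
Joint ranges: [-176.03, 176.03], [-82.01, 121.73], [-58.28, 71.71], [-173.87, 95.51], [-174.79, -0.11], [-173.66, 173.66]. Speed limits (degrees/s): [136.94, 136.94, 172.46, 180, 180, 180].

## Interface

Orientations are given as [roll, pitch, yaw] about the fixed x, y, z axes, in that order (R = Rz(yaw) Ry(pitch) Rx(roll)).
In Python, from plant import ctrl, imaging, close_job gives the robot as it stands.
- The arm moves only by the shell command python3 -m crank 'ROWS'. ROWS is JSON, a list of rows, each a list of 3 entries, a list of its own where there are three numbers: the shift along the world's x, y, z in m, then the turn, a rotation vector about the world's x, y, z in degrees, then the opening, from -1 (shut) to 1 (fully open), so that 0 is half open. A call has 1 to 12 rows; each row shifts and turns the commanded pose from where the row before left it; what a row does not reach is not made up. A row lasts 1/10 s, in which the tool goes at most 50 mm and 8.59 degrees, less where a joint would pass 70% of its speed; a pose out of reach is approached as far as the arm can. A call is refused whole if a number of a shift passes 0.05 or a number of a turn 8.59, either way. A call with a gripper value outside its range is refused whole. The fingers move at their own pace and stop on an object; the grip force is fixed at half the most. Time passes only in rows, so rows that do not move let the fingers close. It gives the time, the measured TCP pose, the force, the opening and the grip force at its end, in the units of the state.
- ctrl.get_obs(): the state, without advancing time (a new reading comes with each control period).
- imaging.snapshot(name): name is "scene" or "side" or "wrist"; returns (picture, depth): 480x640x3 uint8, blue, green, red; 480x640 float32, m along the optical axis (not along the pixel's ray), 0 where there is no reading.
- imaging.camera_model(name): a dict with "mtx" (3x3 intrinsics, pixels), "D" ([k1, k2, p1, p2, k3] as OpenCV has them; the pictures are not rectified), "R" (3x3) and "t" (3): a world point X has camera coordinates R X + t. Camera axes: x right, y down, z forward; pixel columns grow to the right and rows downward; lengths in m; the calibration is good to about 2 mm. A picture is of the moment at which its call begins: read the wrist's pose just before it. camera_model takes no time and is no camera call; for the wrist camera it gives the pose at the moment of the call.
- close_job(): hands the job in; it is judged then, once.
The state is a dict: "clock": time; "joint_pos": joint angles; "qvel": joint speeds; "tau": joint torques, N m; "tool_pos": TCP position; "orientation": TCP orientation; "force": force on the tool from outside, world axes, zero at the start; "moment": the same for the moment, N m; "opening": finger opening in m; "gripper_force": force on a finger pad.
Only numpy, scipy, OpenCV 4.12 (cv2) and the standard library are available. Lean on these libraries where they do the work, as an engineer would, in place of code of your own. Each camera call takes 0.05 s, during which the arm holds its last target. There are 200 camera calls.

## Working session

There is one attempt and no reset: what is moved stays moved. The work goes in short steps, Python scripts to look and compute and a shell command to move; the robot and the scene stay as the last step left them, time stands still between calls to the robot, and variables do not carry over. Pictures are saved under pics/ and viewed, at most 10 in all, crops included, and the job is handed in when it is done.

```bash
ls; mkdir -p pics; python3 - <<'E'
from plant import ctrl, imaging
import cv2,numpy as np
print(ctrl.get_obs(), ctrl.tcp_to_grasp)
for n in ("scene","side"):
    im,d=imaging.snapshot(n); cv2.imwrite(f"pics/{n}0.png",im); np.save(f"{n}0.npy",d)
    m=imaging.camera_model(n); print(n,np.round(m["mtx"],1).tolist(),m["D"],np.round(m["R"],3).tolist(),m["t"], (-m["R"].T@m["t"]).round(3))
E
```

```text
pics
{'clock': 0.0, 'joint_pos': array([-5.70039257e+01,  2.05932370e+01,  6.34177671e-01, -2.00341008e-02,
       -7.01349332e+01, -1.65080617e+01]), 'qvel': array([ 0.00562199,  0.02371961, -0.0004782 , -0.03480994,  0.11464779,
        0.10652527]), 'tau': array([-3.29181212e-04, -5.82721174e+01,  2.93075484e+01,  6.99774876e+00,
        7.04835678e-03, -1.70997755e-04]), 'tool_pos': array([ 0.19142814, -0.64678641,  0.22560568]), 'orientation': array([ 1.79904530e+02, -8.65371447e-03, -1.63518803e+02]), 'force': array([-0.5490001 , -0.48471037,  0.21809767]), 'moment': array([-0.0132466 ,  0.00103395,  0.00455719]), 'gripper_force': 0.0, 'opening': 0.08732811145691147} 0.0188
scene [[612.9, 0.0, 316.2], [0.0, 612.9, 230.9], [0.0, 0.0, 1.0]] [-0.20067565  0.          0.          0.          0.        ] [[-0.781, -0.624, -0.018], [-0.399, 0.522, -0.754], [0.48, -0.582, -0.657]] [0.42149239 0.30348508 0.89058806] [0.023 0.623 0.821]
side [[546.3, 0.0, 319.9], [0.0, 546.3, 243.8], [0.0, 0.0, 1.0]] [-0.08006163  0.          0.          0.          0.        ] [[0.864, 0.503, 0.001], [0.274, -0.469, -0.84], [-0.422, 0.726, -0.543]] [-0.46274616 -0.13312711  1.34491904] [ 1.004 -0.806  0.619]
```

View pics/scene0.png

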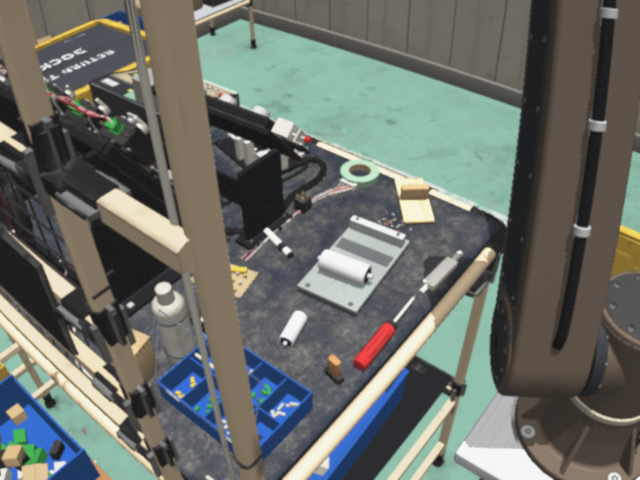

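View pics/side0.png

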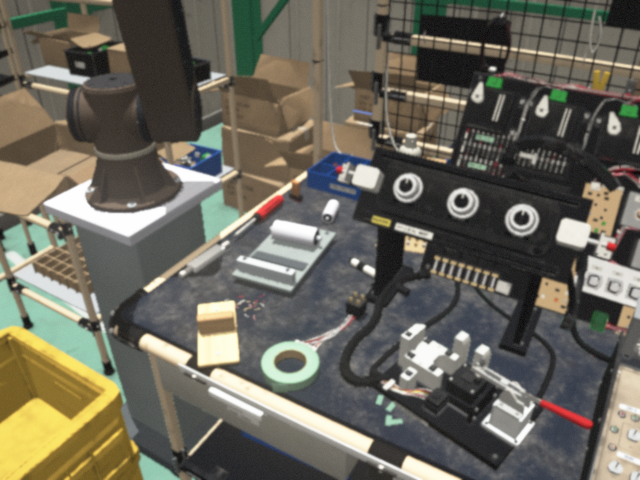

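The scene view shows the rest at about (355,262), with the roller on it at (345,266), the pad at (415,200), the tape at (360,170) and a small decoy roller at (293,328). The side view shows the pad at (217,332), the rest at (285,258) and the roller at (296,233).

```bash
cat > h.py <<'E'
import numpy as np, cv2
from plant import ctrl, imaging
def cloud(m,d):
    v,u=np.mgrid[0:480,0:640]
    p=cv2.undistortPoints(np.stack([u,v],-1).reshape(-1,1,2).astype(float),m["mtx"],np.array(m["D"])).reshape(480,640,2)
    P=np.dstack([p[...,0]*d,p[...,1]*d,d])
    return (P-m["t"])@m["R"]
def ray(m,uv,z):
    p=cv2.undistortPoints(np.array(uv,float).reshape(-1,1,2),m["mtx"],np.array(m["D"])).reshape(-1,2)
    r=np.c_[p,np.ones(len(p))]@m["R"]; c=-m["R"].T@m["t"]
    return c+r*((z-c[2])/r[:,2])[:,None]
E
python3 - <<'E'
from h import *
for n,pts in (("scene",dict(pad=(425,212),rib=(415,187),plate=(340,297),bar=(378,230),roller=(342,262),tape=(345,172),table=(400,300),c1=(300,287),c2=(353,309),c3=(408,240),c4=(350,220),relay=(303,198))),("side",dict(pad=(217,345),rib=(215,310),bar=(265,270),roller=(295,228),table=(200,400-110),tape=(268,365),relay=(356,298),box=(362,266),panelbot=(380,215),panel=(430,240),leg=(388,265)))):
    m=imaging.camera_model(n); d=np.load(n+"0.npy"); C=cloud(m,d)
    for k,(u,v) in pts.items(): print(n,k,C[v,u].round(4), d[v,u])
    im=cv2.imread(f"pics/{n}0.png")
    # height map stats
    z=C[...,2]; ok=(d>0)&(C[...,0]>.25)&(C[...,0]<.85)&(abs(C[...,1])<.5)
    print(n,"table z med",np.median(z[ok&(abs(z)<.012)]))
E
```

```text
scene pad [ 0.4739 -0.2838  0.0077] 1.2780206
scene rib [ 0.5162 -0.3071  0.0399] 1.2906091
scene plate [0.4648 0.0254 0.0179] 1.0870917
scene bar [ 0.4994 -0.1428  0.0415] 1.1860112
scene roller [ 0.4927 -0.0171  0.0556] 1.1004361
scene tape [ 0.6842 -0.2849  0.0182] 1.3725959
scene table [ 0.3847 -0.0497 -0.002 ] 1.1053867
scene c1 [0.5393 0.0473 0.0143] 1.1124864
scene c2 [0.4286 0.0359 0.02  ] 1.0622692
scene c3 [ 0.45   -0.1769  0.0181] 1.1975049
scene c4 [ 0.5628 -0.1375  0.0379] 1.2156774
scene relay [ 0.6818 -0.135   0.0385] 1.2709506
scene table z med 2.654777457956679e-05
side pad [ 0.5376 -0.3317  0.0084] 0.8725112
side rib [ 0.4826 -0.2687  0.0128] 0.9391594
side bar [ 0.5104 -0.1558  0.038 ] 0.9956226
side roller [ 0.4957 -0.0297  0.0571] 1.0829115
side table [ 0.4117 -0.2275  0.0011] 1.0052749
side tape [ 0.6391 -0.3337  0.0177] 0.8231286
side relay [ 0.6868 -0.1362  0.0304] 0.9394427
side box [ 0.6412 -0.0198  0.0107] 1.053907
side panelbot [ 0.711  -0.1135  0.1908] 0.85858154
side panel [ 0.7927 -0.1009  0.1634] 0.84807825
side leg [ 0.7104 -0.0602  0.062 ] 0.9674505
side table z med 0.00016575882899463927
```

```bash
python3 - <<'E'
from h import *
def rect(P,name):
    r=cv2.minAreaRect((P[:,:2]*1000).astype(np.float32)); print(name,len(P),"c",np.round(r[0],1),"size",np.round(r[1],1),"ang",round(r[2],2))
for n in ("scene","side"):
    m=imaging.camera_model(n); d=np.load(n+"0.npy"); C=cloud(m,d); im=cv2.imread(f"pics/{n}0.png"); h=cv2.cvtColor(im,cv2.COLOR_BGR2HSV)
    x,y,z=C[...,0],C[...,1],C[...,2]
    box=lambda a,b,c,e,f,g:(d>0)&(x>a)&(x<b)&(y>c)&(y<e)&(z>f)&(z<g)
    q=lambda mk:C[cv2.erode(mk.astype(np.uint8),np.ones((2,2)))>0]
    wood=(h[...,1]>50)&(h[...,0]<30)&(h[...,2]>110)
    print(n)
    P=q(box(.38,.62,-.42,-.2,.004,.06)&wood); rect(P,"pad"); 
    T=P[P[:,2]>.036]; rect(T,"rib top"); print(" z plate",np.median(P[(P[:,2]<.015)][:,2]),"z rib",np.percentile(T[:,2],90) if len(T) else 0)
    P=q(box(.38,.62,-.2,.08,.012,.026)); rect(P,"plate"); print(" z",np.percentile(P[:,2],[25,50,75]).round(4))
    P=q(box(.38,.62,-.2,-.10,.033,.047)); rect(P,"bar"); print(" z",np.median(P[:,2]))
    P=q(box(.38,.62,-.09,.05,.04,.08)); rect(P,"roller"); zt=np.percentile(P[:,2],98); T=P[P[:,2]>zt-.004]; rect(T,"roller top"); print(" z",zt, cv2.fitLine(T[:,:2].astype(np.float32),2,0,.001,.001).ravel())
    P=q(box(.55,.75,-.42,-.2,.01,.03)); rect(P,"tape")
    P=C[box(.58,.85,-.2,.15,.012,.3)]; 
    for lo in (.012,.05,.1,.15,.2,.25):
        Q=P[(P[:,2]>lo)&(P[:,2]<lo+.05)]
        if len(Q): print(lo,len(Q),"xmin",np.percentile(Q[:,0],[1,5]).round(3),"y",Q[:,1].min().round(3),Q[:,1].max().round(3))
E
```

```text
scene
pad 489 c [ 516. -302.] size [ 62.3 147.7] ang 41.57
rib top 180 c [ 516.7 -304. ] size [58.7 23. ] ang 43.18
 z plate 0.009489465430814525 z rib 0.04427669429708328
plate 3574 c [528.1 -58.1] size [190.6 215.4] ang 7.01
 z [0.0175 0.0187 0.0199]
bar 393 c [ 504.1 -146.8] size [111.2  18.9] ang 4.85
 z 0.0422040243914561
roller 847 c [488.3 -18.7] size [106.3  35.4] ang 15.25
roller top 268 c [488.5 -19.9] size [87.4 24.4] ang 10.34
 z 0.060547364030393756 [ 0.9856227   0.16896127  0.48715466 -0.02242795]
tape 659 c [ 688.7 -279.7] size [165.2  93.8] ang 46.82
0.012 1892 xmin [0.622 0.642] y -0.2 0.125
0.05 1014 xmin [0.697 0.698] y -0.194 0.116
0.1 1528 xmin [0.696 0.698] y -0.097 0.15
0.15 1289 xmin [0.657 0.659] y -0.108 0.15
0.2 1516 xmin [0.612 0.617] y -0.11 0.15
0.25 1394 xmin [0.658 0.665] y -0.094 0.15
side
pad 943 c [ 519.6 -307. ] size [ 61.8 146.7] ang 40.42
rib top 306 c [ 518.8 -306.1] size [57.7 20. ] ang 42.18
 z plate 0.0093990148759088 z rib 0.04476715358658109
plate 2280 c [529.6 -61.9] size [188.8 213.4] ang 5.3
 z [0.0181 0.0191 0.0201]
bar 451 c [ 506.8 -150.7] size [113.6  17.2] ang 7.35
 z 0.04224040061637807
roller 600 c [494.3 -30.4] size [105.1  34.8] ang 18.91
roller top 195 c [492.9 -27.2] size [87.6 18.7] ang 9.9
 z 0.05975552972986525 [ 0.98347753  0.1810302   0.4938155  -0.02631092]
tape 1809 c [ 663.1 -307.9] size [240.1  95. ] ang 38.72
0.012 3730 xmin [0.632 0.682] y -0.2 0.122
0.05 1064 xmin [0.698 0.702] y -0.2 0.058
0.1 400 xmin [0.699 0.7  ] y -0.098 -0.014
0.15 2663 xmin [0.658 0.665] y -0.123 0.145
0.2 6268 xmin [0.618 0.638] y -0.113 0.15
0.25 3245 xmin [0.66 0.68] y -0.099 0.15
```

```bash
python3 - <<'E'
import cv2,numpy as np
a=cv2.imread("pics/scene0.png")[140:330,230:460]; b=cv2.imread("pics/side0.png")[180:390,180:440]
a=cv2.resize(a,(400,330),interpolation=cv2.INTER_CUBIC); b=cv2.resize(b,(400,330),interpolation=cv2.INTER_CUBIC)
cv2.imwrite("pics/crop0.png",np.hstack([a,b]))
E
```

```text
(no output)
```

View pics/crop0.png

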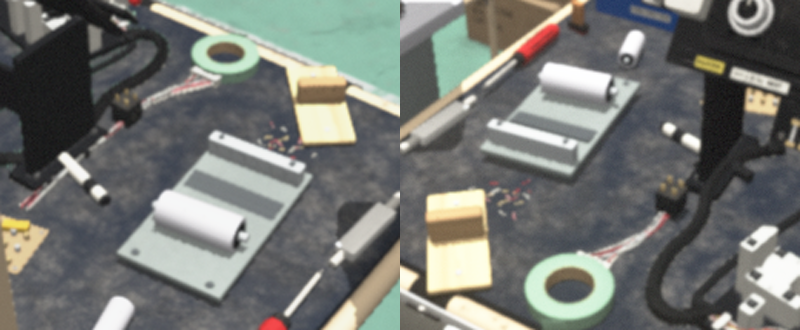

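The crops confirm the layout. The pad is skewed with its rib upright, the roller sits slightly askew on the rest, and the panel is behind at x > 0.61. I'll go to a hover over the pad.

```bash
python3 -m crank '[[[0.033,0.034,-0.008],[0,0,2.5],1],[[0.033,0.034,-0.008],[0,0,2.5],1],[[0.033,0.034,-0.008],[0,0,2.5],1],[[0.033,0.034,-0.008],[0,0,2.5],1],[[0.033,0.034,-0.008],[0,0,2.5],0.5],[[0.033,0.034,-0.008],[0,0,2.5],0.5],[[0.033,0.034,-0.008],[0,0,2.5],0.5],[[0.033,0.034,-0.008],[0,0,2.5],0.5],[[0.033,0.034,-0.008],[0,0,2.5],0.5],[[0.026,0.034,-0.008],[0,0,2.5],0.5],[[0,0,0],[0,0,0],0.5],[[0,0,0],[0,0,0],0.5]]'
python3 - <<'E'
from h import *
o=ctrl.get_obs(); print(o["tool_pos"],o["orientation"],o["force"],o["clock"])
m=imaging.camera_model("wrist"); im,d=imaging.snapshot("wrist"); cv2.imwrite("pics/w1.png",im); np.save("w1.npy",d)
print((-m["R"].T@m["t"]).round(3), m["R"].round(2).tolist())
C=cloud(m,d); h=cv2.cvtColor(im,cv2.COLOR_BGR2HSV); x,y,z=C[...,0],C[...,1],C[...,2]
wood=(h[...,1]>50)&(h[...,0]<30)&(h[...,2]>110)
for lo,hi in((.036,.055),(.004,.055)):
    P=C[(d>0)&wood&(x>.4)&(x<.64)&(y>-.42)&(y<-.2)&(z>lo)&(z<hi)]
    if len(P): print(cv2.minAreaRect((P[:,:2]*1000).astype(np.float32)),len(P),np.median(P[:,2]))
E
```

```text
clock: 1.3
tool_pos: [0.5148, -0.3061, 0.1459]
orientation: [179.9, -0.0, -138.4]
force: [0.3, 0.1, 0.1]
opening: 0.0658
gripper_force: 0.0
[ 0.51484551 -0.30611416  0.14587558] [ 1.79931093e+02 -4.80193377e-02 -1.38389149e+02] [0.34770616 0.10999159 0.07113123] 1.3
[ 0.457 -0.359  0.304] [[-0.66, 0.75, 0.0], [0.72, 0.64, 0.29], [0.21, 0.19, -0.96]]
((515.9002075195312, -306.9162292480469), (59.67428970336914, 18.010000228881836), 40.55243682861328) 2256 0.043217011769712314
((516.136962890625, -306.5831298828125), (64.61666107177734, 150.69125366210938), 40.54735565185547) 16944 0.009731035137700494
```

View pics/w1.png

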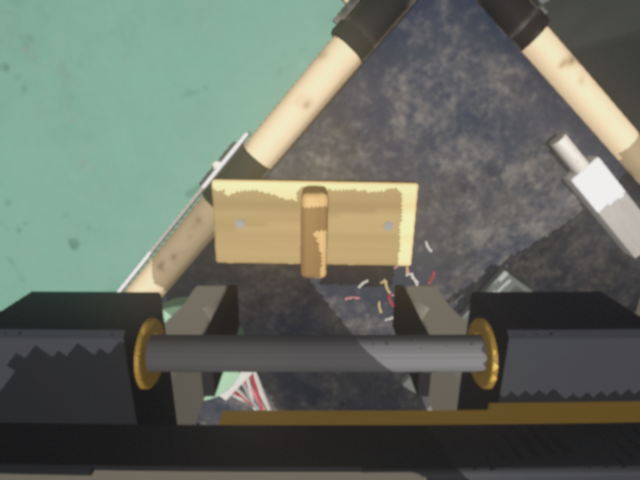

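The wrist view shows the pad flat at (315,222), its rib at (314,232), with the gripper square to it. I'll descend and grip.

```bash
python3 -m crank '[[[0.001,-0.0005,-0.03],[0,0,-1],0.5],[[0,0,-0.03],[0,0,0],0.5],[[0,0,-0.03],[0,0,0],0.5],[[0,0,-0.025],[0,0,0],0.5],[[0,0,-0.016],[0,0,0],0.5],[[0,0,0],[0,0,0],0.5],[[0,0,0],[0,0,0],-1],[[0,0,0],[0,0,0],-1],[[0,0,0],[0,0,0],-1],[[0,0,0],[0,0,0],-1],[[0,0,0],[0,0,0],-1],[[0,0,0],[0,0,0],-1]]'
```

```text
clock: 2.55
tool_pos: [0.5157, -0.3077, 0.0159]
orientation: [-180.0, 0.0, -139.5]
force: [0.1, -0.1, -0.3]
opening: 0.0231
gripper_force: 0.0
```

```bash
python3 -m crank '[[[0,0,-0.001],[0,0,0],-1],[[0,0,0],[0,0,0],-1],[[0,0,0],[0,0,0],-1],[[0,0,0],[0,0,0],-1],[[0,0,0],[0,0,0],-1],[[0,0,0],[0,0,0],-1]]'
```

```text
clock: 3.15
tool_pos: [0.5157, -0.3077, 0.0152]
orientation: [-180.0, 0.0, -139.5]
force: [-2.0, 2.0, 7.1]
opening: 0.0179
gripper_force: 30.0
```

```bash
python3 -m crank '[[[0,0,0.02],[0,0,0],-1],[[0,0,0.04],[0,0,0],-1],[[0,0,0.04],[0,0,0],-1],[[-0.003,0.04,0.009],[0,0,-3.8],-1],[[-0.003,0.04,0.009],[0,0,-3.8],-1],[[-0.003,0.04,0.009],[0,0,-3.8],-1],[[-0.003,0.04,0.009],[0,0,-3.8],-1],[[-0.003,0.04,0.009],[0,0,-3.8],-1],[[-0.003,0.04,0.009],[0,0,-3.8],-1],[[-0.003,0.04,0.009],[0,0,-3.8],-1],[[-0.003,0.04,0.009],[0,0,-3.8],-1],[[-0.003,0.04,0.009],[0,0,-3.8],-1]]'
python3 -m crank '[[[0,0,0],[0,0,0],-1],[[0,0,0],[0,0,0],-1]]'
python3 - <<'E'
from h import *
m=imaging.camera_model("wrist"); im,d=imaging.snapshot("wrist"); cv2.imwrite("pics/w2.png",im); np.save("w2.npy",d); np.savez("w2m.npz",**{k:np.array(v) for k,v in m.items()})
E
```

```text
clock: 4.35
tool_pos: [0.4876, 0.0538, 0.1956]
orientation: [180.0, -0.0, -173.9]
force: [1.1, -0.0, -2.3]
opening: 0.0177
gripper_force: 30.0
clock: 4.55
tool_pos: [0.4881, 0.0533, 0.1953]
orientation: [180.0, -0.0, -173.6]
force: [0.5, 0.3, -2.6]
opening: 0.0177
gripper_force: 30.0
```

View pics/w2.png

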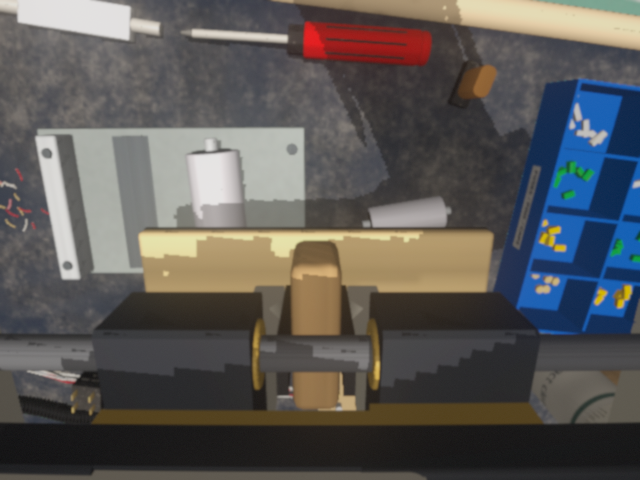

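The wrist view shows the pad held level in the gripper. The rest's near edge runs from (40,130) to (304,128), its open end is at u≈304, the bar is at u≈40–75, and the roller is at (213,185).

```bash
python3 - <<'E'
from h import *
m=dict(np.load("w2m.npz")); d=np.load("w2.npy"); im=cv2.imread("pics/w2.png"); C=cloud(m,d); x,y,z=C[...,0],C[...,1],C[...,2]
print("table",np.median(z[300-220:120,330:440]),"plate",np.median(z[140:190,255:280]),np.median(z[140:260,85:105]),"bar",np.median(z[170:250,48:60]))
zp=np.median(z[140:190,255:280])
g=im.astype(int)
# near edge: for columns, first row where z>zp-.006
mask=(d>0)&(z>zp-.006)
E=[(u,np.argmax(mask[100:180,u])+100) for u in range(90,295,5)]
P=ray(m,E,zp); l=cv2.fitLine(P[:,:2].astype(np.float32),cv2.DIST_HUBER,0,.001,.001).ravel(); print("near edge",l,np.degrees(np.arctan2(l[1],l[0])))
O=[(640-0-1-np.argmax(mask[v,250:340][::-1])-300,v) for v in range(138,222,4)]
P=ray(m,O,zp); lo=cv2.fitLine(P[:,:2].astype(np.float32),cv2.DIST_HUBER,0,.001,.001).ravel(); print("open end",O[:3],lo,np.degrees(np.arctan2(lo[1],lo[0])))
B=C[mask&(z>zp+.018)&(y<-.1)&(y>-.2)&(x<.6)&(x>.4)]; print("bar",cv2.minAreaRect((B[:,:2]*1000).astype(np.float32)),np.median(B[:,2]))
R=C[mask&(z>zp+.025)&(z<zp+.05)&(y<.03)&(y>-.09)&(x<.52)&(x>.42)]; zt=np.percentile(R[:,2],98);print("roller top",zt)
S=R[R[:,2]>zt-.006]; print(cv2.minAreaRect((S[:,:2]*1000).astype(np.float32)))
# per-x slices of roller: y extents of silhouettes at body
for a in np.arange(.44,.51,.01):
    Q=R[abs(R[:,0]-a)<.004]
    if len(Q)>20:
        c=np.polyfit(Q[:,1],Q[:,2],2); print(round(a,3),len(Q),"y top",round(-c[1]/2/c[0],4),"ymin/max",Q[:,1].min().round(4),Q[:,1].max().round(4))
E
```

```text
table -0.00032519430415418947 plate 0.01779184154066716 0.01779076391911115 bar 0.042390142344699816
near edge [ 0.11481593 -0.9933868   0.43118823 -0.04778185] -83.40699
open end [(np.int64(304), 138), (np.int64(304), 142), (np.int64(304), 146)] [0.9945098  0.10464331 0.45731172 0.0400731 ] 6.006616
bar ((505.13958740234375, -148.0768280029297), (116.08901977539062, 17.765317916870117), 6.209415435791016) 0.042388873948330304
roller top 0.05830491207429698
((473.2841491699219, -26.41634178161621), (56.464542388916016, 29.188751220703125), 9.580290794372559)
0.44 38 y top -0.0091 ymin/max -0.0349 -0.0121
0.45 559 y top -0.0296 ymin/max -0.0479 -0.0108
0.46 550 y top -0.0288 ymin/max -0.0471 -0.0089
0.47 555 y top -0.0273 ymin/max -0.0463 -0.0072
0.48 535 y top -0.0254 ymin/max -0.0443 -0.0054
0.49 512 y top -0.0237 ymin/max -0.0424 -0.004
0.5 257 y top -0.0223 ymin/max -0.0405 -0.0019
```

```bash
python3 -m crank '[[[-0.0055,-0.0275,0],[0,0,0],-1],[[0,0,-0.03],[0,0,0],-1],[[0,0,-0.03],[0,0,0],-1],[[0,0,-0.03],[0,0,0],-1],[[0,0,-0.02],[0,0,0],-1],[[0,0,-0.005],[0,0,0],-1],[[0,0,0],[0,0,0],-1],[[0,0,0],[0,0,0],-1],[[0,0,0],[0,0,0],-1],[[0,0,0],[0,0,0],-1]]'; python3 - <<'E'
from h import *
im,d=imaging.snapshot("scene"); cv2.imwrite("pics/s2.png",cv2.resize(im[190:340,230:450],(660,450),interpolation=cv2.INTER_CUBIC))
E
```

```text
clock: 5.6
tool_pos: [0.4836, 0.025, 0.0815]
orientation: [180.0, 0.1, -173.7]
force: [-0.7, -0.9, -2.5]
opening: 0.0175
gripper_force: 30.0
```

View pics/s2.png

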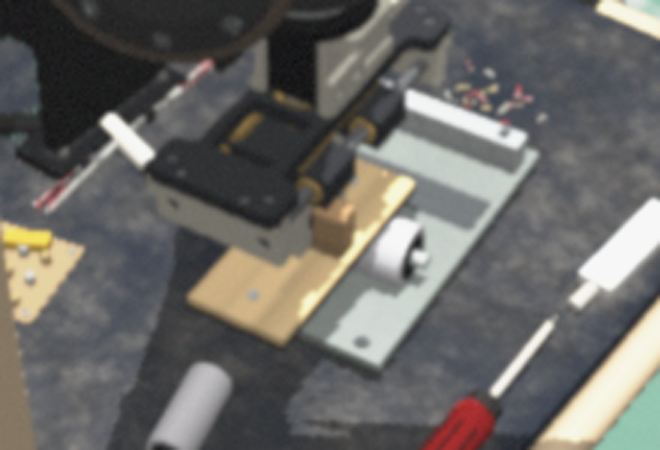

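The pad (about 300,270) hovers above the roller (400,250), whose near end sticks out and lies under the pad's front half. I'll creep down.

```bash
Z='[[[0,0,-0.002],[0,0,0],-1],[[0,0,-0.002],[0,0,0],-1],[[0,0,0],[0,0,0],-1],[[0,0,0],[0,0,0],-1]]'; python3 -m crank '[[[0,0,-0.002],[0,0,0],-1],[[0,0,-0.002],[0,0,0],-1],[[0,0,0],[0,0,0],-1],[[0,0,0],[0,0,0],-1]]'
python3 -m crank '[[[0,0,-0.001],[0,0,0],-1],[[0,0,-0.001],[0,0,0],-1],[[0,0,0],[0,0,0],-1],[[0,0,0],[0,0,0],-1]]'
```

```text
clock: 6.05
tool_pos: [0.483, 0.0248, 0.0764]
orientation: [-180.0, -0.0, -173.7]
force: [0.2, 0.4, -1.9]
opening: 0.0178
gripper_force: 30.0
clock: 6.45
tool_pos: [0.483, 0.0248, 0.0745]
orientation: [-180.0, -0.0, -173.7]
force: [0.9, 0.2, -2.5]
opening: 0.0177
gripper_force: 30.0
```

```bash
python3 -m crank '[[[0,0,-0.001],[0,0,0],-1],[[0,0,0],[0,0,0],-1],[[0,0,0],[0,0,0],-1]]'
python3 -c "from h import *;print(ctrl.get_obs()['moment'])"
```

```text
clock: 6.75
tool_pos: [0.483, 0.0248, 0.0735]
orientation: [-180.0, -0.0, -173.7]
force: [0.5, -1.1, -2.6]
opening: 0.0179
gripper_force: 30.0
[-0.0451184   0.05004291  0.00897649]
```

```bash
python3 -m crank '[[[0,0,-0.0007],[0,0,0],-1],[[0,0,0],[0,0,0],-1],[[0,0,0],[0,0,0],-1]]'
python3 -c "from h import *;print(ctrl.get_obs()['moment'])"
```

```text
clock: 7.05
tool_pos: [0.4832, 0.0247, 0.0732]
orientation: [-180.0, 0.0, -173.7]
force: [-1.8, -0.5, 4.0]
opening: 0.0179
gripper_force: 30.0
[-0.46440263  0.57599116 -0.07808384]
```

```bash
python3 -m crank '[[[0,0,-0.0006],[0,0,0],-1],[[0,0,0],[0,0,0],-1],[[0,0,0],[0,0,0],-1]]'
python3 -c "from h import *;print(ctrl.get_obs()['moment'])"
```

```text
clock: 7.35
tool_pos: [0.4833, 0.0246, 0.073]
orientation: [-180.0, 0.0, -173.7]
force: [-3.5, -1.5, 9.0]
opening: 0.018
gripper_force: 30.0
[-0.9171392   1.18887335 -0.14033757]
```

Contact at about 11 N. I'll ease off slightly and start rolling.

```bash
python3 -m crank '[[[0,0,0.0004],[0,0,0],-1],[[0.0007,-0.005,0],[0,0,0],-1],[[0.0007,-0.005,0],[0,0,0],-1],[[0.0007,-0.005,0],[0,0,0],-1],[[0.0007,-0.005,0],[0,0,0],-1]]'
```

```text
clock: 7.85
tool_pos: [0.4866, 0.0046, 0.0732]
orientation: [180.0, 0.1, -173.7]
force: [-1.0, 0.9, 4.9]
opening: 0.0182
gripper_force: 30.0
```

```bash
python3 -m crank '[[[0.0007,-0.005,0],[0,0,0],-1],[[0.0007,-0.005,0],[0,0,0],-1],[[0.0007,-0.005,0],[0,0,0],-1],[[0.0007,-0.005,0],[0,0,0],-1],[[0.0007,-0.005,0],[0,0,0],-1],[[0.0007,-0.005,0],[0,0,0],-1]]'
```

```text
clock: 8.45
tool_pos: [0.4916, -0.0252, 0.0733]
orientation: [180.0, 0.2, -173.7]
force: [4.1, 0.2, 5.7]
opening: 0.0179
gripper_force: 30.0
```

```bash
python3 -m crank '[[[0.001,-0.005,0],[0,0,0],-1],[[0.001,-0.005,0],[0,0,0],-1],[[0.001,-0.005,0],[0,0,0],-1],[[0.0007,-0.005,0],[0,0,0],-1],[[0.0007,-0.005,0],[0,0,0],-1],[[0.0007,-0.005,0],[0,0,0],-1],[[0.0007,-0.005,0],[0,0,0],-1],[[0.0007,-0.005,0],[0,0,0],-1]]'
python3 - <<'E'
from h import *
im,d=imaging.snapshot("scene"); cv2.imwrite("pics/s3.png",cv2.resize(im[190:340,230:450],(660,450),interpolation=cv2.INTER_CUBIC))
E
```

```text
clock: 9.25
tool_pos: [0.4983, -0.0653, 0.0733]
orientation: [180.0, 0.2, -173.7]
force: [4.8, 0.7, 5.3]
opening: 0.0182
gripper_force: 30.0
```

View pics/s3.png

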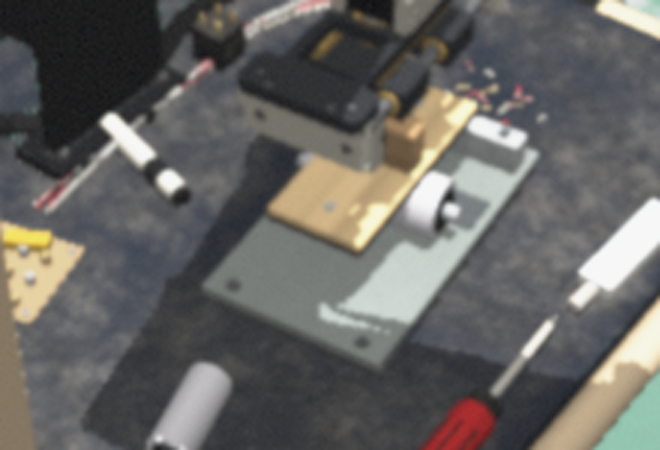

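```bash
python3 -m crank '[[[0.0012,-0.005,0],[0,0,0],-1],[[0.0012,-0.005,0],[0,0,0],-1],[[0.0008,-0.005,0],[0,0,0],-1],[[0.0007,-0.005,0],[0,0,0],-1],[[0.0007,-0.005,0.0002],[0,0,0],-1]]'
```

```text
clock: 9.8
tool_pos: [0.5027, -0.0903, 0.0735]
orientation: [180.0, 0.2, -173.7]
force: [3.7, 1.7, 6.7]
opening: 0.0182
gripper_force: 30.0
```

```bash
python3 -m crank '[[[0.0007,-0.005,0.00025],[0,0,0],-1],[[0.0007,-0.005,0.00025],[0,0,0],-1]]'
```

```text
clock: 10.0
tool_pos: [0.5044, -0.1002, 0.0741]
orientation: [180.0, 0.2, -173.7]
force: [5.0, 1.9, 5.1]
opening: 0.0177
gripper_force: 30.0
```

```bash
python3 -m crank '[[[0.001,-0.005,0.00025],[0,0,0],-1],[[0.001,-0.005,0.00025],[0,0,0],-1],[[0.001,-0.005,0.00025],[0,0,0],-1]]'
```

```text
clock: 10.3
tool_pos: [0.507, -0.1153, 0.0748]
orientation: [180.0, 0.2, -173.7]
force: [3.4, 0.8, 7.7]
opening: 0.018
gripper_force: 30.0
```

```bash
python3 -m crank '[[[0.0008,-0.005,0.0003],[0,0,0],-1],[[0.0008,-0.005,0.0003],[0,0,0],-1],[[0.0008,-0.005,0.0003],[0,0,0],-1]]'
```

```text
clock: 10.6
tool_pos: [0.5094, -0.1303, 0.0756]
orientation: [180.0, 0.2, -173.7]
force: [4.3, 1.4, 5.7]
opening: 0.0178
gripper_force: 30.0
```

```bash
python3 -m crank '[[[0.0008,-0.005,0.00025],[0,0,0],-1],[[0.0008,-0.005,0.00025],[0,0,0],-1],[[0.0008,-0.005,0.0002],[0,0,0],-1]]'
```

```text
clock: 10.9
tool_pos: [0.5115, -0.1454, 0.0761]
orientation: [180.0, 0.1, -173.7]
force: [2.8, 0.8, 3.3]
opening: 0.0177
gripper_force: 30.0
```

```bash
python3 -m crank '[[[0.0007,-0.004,0],[0,0,0],-1],[[0.0007,-0.004,0],[0,0,0],-1]]'
```

```text
clock: 11.1
tool_pos: [0.5121, -0.1535, 0.0757]
orientation: [180.0, 0.0, -173.7]
force: [3.5, 0.5, 3.7]
opening: 0.0178
gripper_force: 30.0
```

```bash
python3 -m crank '[[[0.0005,-0.004,-0.0002],[0,0,0],-1],[[0.0005,-0.004,-0.0003],[0,0,0],-1]]'
```

```text
clock: 11.3
tool_pos: [0.5119, -0.1616, 0.0747]
orientation: [180.0, -0.1, -173.7]
force: [0.8, 0.6, 0.3]
opening: 0.0179
gripper_force: 30.0
```

```bash
python3 -m crank '[[[0.0005,-0.004,-0.0004],[0,0,0],-1],[[0.0005,-0.004,-0.0006],[0,0,0],-1]]'
```

```text
clock: 11.5
tool_pos: [0.512, -0.1694, 0.0732]
orientation: [180.0, -0.2, -173.7]
force: [-1.5, 1.7, 3.1]
opening: 0.0176
gripper_force: 30.0
```

Z is back at its flat-part value, so the roller should be seated. I'll lift off and carry the pad to its old place.

```bash
python3 -m crank '[[[0,0,0.01],[0,0,0],-1],[[0,0,0.03],[0,0,0],-1],[[0,0,0.03],[0,0,0],-1],[[0.0007,-0.027,0],[0,0,6.8],-1],[[0.0007,-0.027,0],[0,0,6.8],-1],[[0.0007,-0.028,0],[0,0,6.8],-1],[[0.0008,-0.028,0],[0,0,6.8],-1],[[0.0008,-0.028,0],[0,0,6.8],-1],[[0,0,0],[0,0,0],-1],[[0,0,0],[0,0,0],-1],[[0,0,0],[0,0,0],-1]]'
python3 - <<'E'
from h import *
for n in ("scene","side"):
    m=imaging.camera_model(n); im,d=imaging.snapshot(n); C=cloud(m,d); x,y,z=C[...,0],C[...,1],C[...,2]
    cv2.imwrite(f"pics/{n}4.png",cv2.resize(im[170:340,230:450] if n=="scene" else im[190:400,170:400],(660,510),interpolation=cv2.INTER_CUBIC))
    P=C[(d>0)&(x>.43)&(x<.57)&(y>-.16)&(y<-.07)&(z>.047)&(z<.07)]
    if len(P):
        print(n,len(P),"ztop",np.percentile(P[:,2],97),cv2.minAreaRect((P[P[:,2]>.053][:,:2]*1000).astype(np.float32)))
        c=P[:,:2].mean(0)-[.4924,-.0366]; print("rest xy approx",c@[.1097,-.994],c@[.994,.1097])
E
```

```text
clock: 12.6
tool_pos: [0.517, -0.3067, 0.1442]
orientation: [180.0, -0.0, -139.8]
force: [-0.3, -0.9, -2.9]
opening: 0.0178
gripper_force: 30.0
scene 636 ztop 0.06030079436533529 ((506.5830993652344, -118.99020385742188), (90.25826263427734, 30.993030548095703), 4.965376377105713)
rest xy approx 0.07888798272537235 0.003510024650275279
side 619 ztop 0.05993543752621997 ((507.33099365234375, -121.63818359375), (91.85371398925781, 29.228532791137695), 6.359479904174805)
rest xy approx 0.09083160475273463 0.007848532933874126
```

View pics/scene4.png

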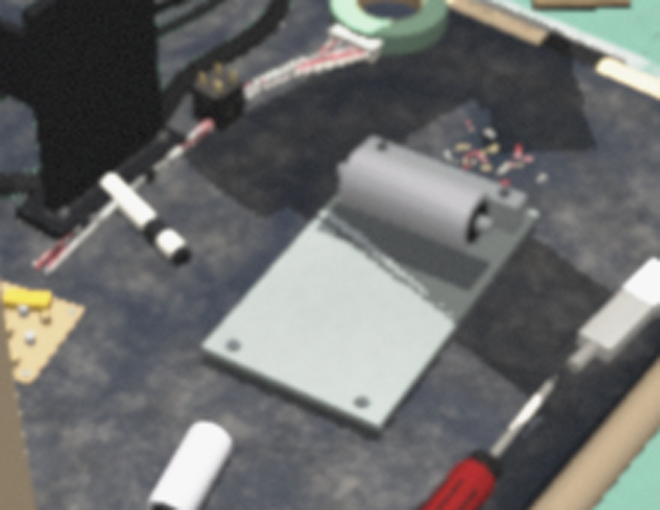

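The roller (around (415,195)) lies past the sill against the stop bar, square and down: its top is still at 0.060. Now I'll place the pad.

```bash
python3 -m crank '[[[0,0,-0.04],[0,0,0],-1],[[0,0,-0.04],[0,0,0],-1],[[0,0,-0.03],[0,0,0],-1],[[0,0,-0.012],[0,0,0],-1],[[0,0,-0.004],[0,0,0],-1],[[0,0,-0.002],[0,0,0],-1],[[0,0,0],[0,0,0],-1],[[0,0,0],[0,0,0],-1]]'
```

```text
clock: 13.5
tool_pos: [0.5185, -0.3074, 0.0177]
orientation: [-179.9, 0.1, -139.7]
force: [0.0, 0.6, -2.6]
opening: 0.018
gripper_force: 30.0
```

```bash
python3 -m crank '[[[0,0,-0.001],[0,0,0],-1],[[0,0,-0.001],[0,0,0],-1],[[0,0,0],[0,0,0],-1],[[0,0,0],[0,0,0],-1]]'
```

```text
clock: 13.9
tool_pos: [0.5179, -0.3074, 0.0152]
orientation: [-179.9, 0.0, -139.7]
force: [-1.7, 2.1, 6.5]
opening: 0.0177
gripper_force: 30.0
```

On the table. I'll let go and lift straight up.

```bash
python3 -m crank '[[[0,0,0],[0,0,0],-0.2],[[0,0,0],[0,0,0],0.2],[[0,0,0],[0,0,0],0.2],[[0,0,0],[0,0,0],0.2],[[0,0,0],[0,0,0],0.2],[[0,0,0],[0,0,0],0.2],[[0,0,0],[0,0,0],0.2],[[0,0,0.01],[0,0,0],0.2],[[0,0,0.03],[0,0,0],0.2],[[0,0,0.04],[0,0,0],0.2],[[0,0,0.04],[0,0,0],0.2],[[0,0,0],[0,0,0],0.2]]'
python3 -m crank '[[[0,0,0],[0,0,0],0.2],[[0,0,0],[0,0,0],0.2],[[0,0,0],[0,0,0],0.2]]'
python3 - <<'E'
from h import *
m=imaging.camera_model("wrist"); im,d=imaging.snapshot("wrist"); cv2.imwrite("pics/w5.png",im)
C=cloud(m,d); h=cv2.cvtColor(im,cv2.COLOR_BGR2HSV); x,y,z=C[...,0],C[...,1],C[...,2]
wood=(h[...,1]>50)&(h[...,0]<30)&(h[...,2]>60)
for lo,hi in((.036,.055),(.004,.015)):
    P=C[(d>0)&wood&(x>.42)&(x<.64)&(y>-.42)&(y<-.2)&(z>lo)&(z<hi)]
    if len(P): print(cv2.minAreaRect((P[:,:2]*1000).astype(np.float32)),len(P),np.median(P[:,2]),"plane",np.linalg.lstsq(np.c_[P[:,:2],np.ones(len(P))],P[:,2],rcond=None)[0])
E
```

```text
clock: 15.1
tool_pos: [0.5209, -0.3086, 0.1414]
orientation: [-179.5, 0.3, -139.6]
force: [1.0, -1.0, 0.6]
opening: 0.0526
gripper_force: 0.0
clock: 15.4
tool_pos: [0.5167, -0.307, 0.1332]
orientation: [179.9, -0.1, -139.7]
force: [0.7, -0.1, -0.2]
opening: 0.0525
gripper_force: 0.0
((518.3754272460938, -307.139404296875), (59.340171813964844, 17.83913230895996), 39.88603973388672) 2462 0.04318709826778708 plane [0.00501393 0.01124946 0.04383269]
((518.6616821289062, -306.88909912109375), (64.36287689208984, 150.57382202148438), 40.431087493896484) 15745 0.009568285177550212 plane [0.00273139 0.00397055 0.00934346]
```

View pics/w5.png

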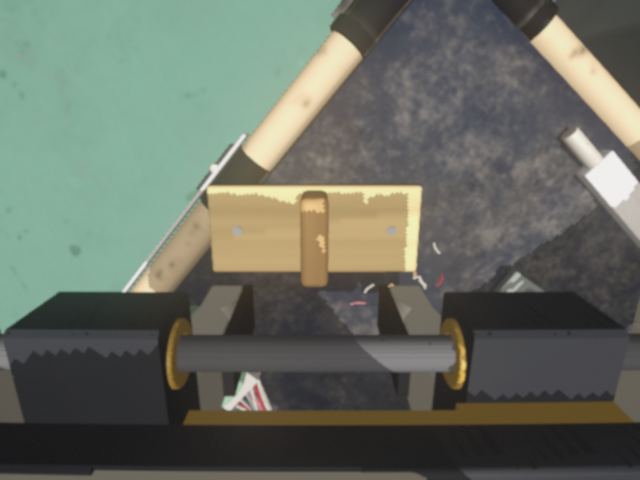

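The pad lies flat on the worktop at (315,230), rib up and released. I'll hand in.

```bash
python3 -c "
from plant import close_job
print(close_job())"
```

```text
the job is handed in; nothing more can be done
None
```

The job is handed in with no verdict returned: the last camera checks showed the roller in its seat against the stop bar and the pad flat on the worktop, rib up and released, and the highest pressing force I read was about 11 N.

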